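# Clamp a perforated box section in a ratchet hold-down

## Robot

A 6-joint arm with a two-finger parallel gripper is mounted at the origin on the work surface. World frame = base frame: x ahead of the robot, y to its left, z up, the work surface at z = 0. Lengths are in m, angles in rad, forces in N, time in s.
With the tool pointing down it reaches from about 0.375 to 0.9 m from the base axis. Payload 3.1 kg.
Tool frame: the origin (TCP) lies between the finger pads; the fingertips stand arm.tcp_to_tips ahead of it and the grasp point (between the pads) lies 11 mm behind it (arm.tcp_to_tips is the distance from the TCP to the fingertips, in m); z points along the fingers, y is the direction in which the jaws open and shut (so a half turn about z gives the same grasp; the last joint's range is limited). The gripper opens to 85 mm and grips with 20 to 120 N. Pads are 22 mm wide; open, the fingers measure 114 mm over their backs; the gripper's body (76 mm by 85 mm) begins 54 mm behind the grasp point. The pads swing forward as they close: fully open they stand 13 mm farther back than shut.
Start: joints at [-1.431, 0.527, 1.433, -0, 1.181, -0.178], TCP at [0.195, -0.594, 0.239] pointing down, gripper open.
Joint ranges: [-3.08, 3.08], [-0.75, 2.2], [0.22, 2.44], [-1.43, 4.57], [0, 2.65], [-2.85, 2.85]. Speed limits (rad/s): [2.79, 2.79, 3.14, 3.14, 3.14, 3.14].

## Interface

Orientations are given as a unit quaternion [x, y, z, w].
In Python, from cell import telemetry, imaging, job_done, finder, arm gives the robot as it stands.
- The arm moves only by the tool play_rows, never from a script. Its argument "motion" is a list of rows, each a list of 2 entries, a list of its own where there are three numbers: the shift along the tool's x, y, z in mm, then the turn about the tool's z in degrees. In form: [[[x, y, z], yaw], ...]. A call has 1 to 5 rows; each row shifts and turns the pose as measured when the row begins, along the tool's axes as they then stand; what a row does not reach is not made up. A row lasts 1/8 s, in which the tool goes at most 62.5 mm and 10.7 degrees, less where a joint would pass 70% of its speed; a pose out of reach is approached as far as the arm can. A call with a gripper value outside its range is refused whole. "grip" is the finger opening in mm, from 0 to 85.4, set as the call begins (left out, the last holds). The fingers move at their own pace and stop on an object; "grip_force" is the grip in N (left out, the last holds). Time passes only in rows, so rows that do not move let the fingers close. It gives the time, the measured TCP pose, the force and the opening at its end, in the units of the state.
- telemetry.state(): the state, without advancing time (a new reading comes with each control period).
- imaging.snapshot(name): name is "scene" or "side" or "wrist"; returns (picture, depth): 400x640x3 uint8, blue, green, red; 400x640 float32, m along the optical axis (not along the pixel's ray), 0 where there is no reading.
- imaging.calibration(name): a dict with "camera_matrix" (3x3 intrinsics, pixels), "D" ([k1, k2, p1, p2, k3] as OpenCV has them; the pictures are not rectified), "origin" and "attitude" of the camera in the world; the wrist camera has in their place "T_tool_cam" (4x4, takes a point from camera to tool coordinates, whose origin is the TCP and whose axes are the flange's). Camera axes: x right, y down, z forward; pixel columns grow to the right and rows downward; lengths in m; the calibration is good to about 2 mm. A picture is of the moment at which its call begins: read the wrist's pose just before it. calibration takes no time and is no camera call.
- job_done(): hands the job in, once; it reports no verdict.
Trained networks look in the newest picture that a camera, given by its name, has taken for a name from the list of things; names that differ only in an ending like _2 or _b are one class to them, and where a whole thing is asked for, a point or a joint stands for the part that bears it (a point fixed in the world has none). Each returns a list of dicts, best first, with "confidence" (0 to 1); they miss things now and then, are a little off and sometimes report something else, mostly with a low value. They report only what shows in the picture. A call takes as long as a camera call. They do not tell look-alikes from the thing itself.
- finder.silhouettes(camera, target): "pixels" (400x640 bool, what is visible of it) and "pixel" ([column, row] in pixels, amid what is visible of it).
- finder.pinpoint(camera, target): "pixel" ([column, row] in pixels: a listed point, or the origin of a listed thing).
The state is a dict: "t": time; "q": joint angles; "qd": joint speeds; "effort": joint torques, N m; "tool_pos": TCP position; "orientation": TCP orientation; "contact_force": force on the tool from outside, world axes, zero at the start; "wrist_torque": the same for the moment, N m; "gripper_width": finger opening in m.
Only numpy, scipy, OpenCV 4.12 (cv2) and the standard library are available. Lean on these libraries where they do the work, as an engineer would, in place of code of your own. Each camera call takes 0.05 s, during which the arm holds its last target.

## Task

Clamp the rusty perforated box section in the green ratchet hold-down, ready for grinding: lift the rail by its black crossbar, tooth by tooth, right up to its top tooth, so that the pawl holds the pad clear above the height of the tube, and let go; slide the tube along the bed under the pad until its end is flush against the steel stop, centred on the bed, and push it firmly home for a moment; then gently press the red paddle to lift the pawl and keep it pressed while the rail sinks, until the pad rests on the tube, and let go. Be gentle: do not force the paddle or the rail against their end stops or ram the tube into the stop or the pad, keep the tube flat on the bed, and leave the hammer, flap disc, pulley and drill case where they are.

Things in the scene. Friction and masses are not known exactly. Their poses are not given: they have to be found in the camera images.
- stand: green ratchet hold-down fixed to the bench. Origin on the bench under the rail; x runs along the bed towards the column, z up. The bed spans x -300 to +50 mm, y -50 to +50 mm, top at z = 20 mm. Column to z = 175 mm, rail at x = y = 0, pawl on its +y side. A steel stop (70 mm wide, 25 high) is bolted across the bed, its face anywhere from x = -52 to -32 mm: not measured, find it by touch.
- rail (a joint): height of the sliding rail in m, 0 at the bottom; the top stop meets it at 0.0535. The pawl holds it at the teeth 0.004, 0.016, 0.028, 0.040 and 0.052; let go between two teeth it drops back to the lower one. Starts on one of the two lowest. Lifting takes 6 to 12 N, up to about 22 N while a tooth pushes the pawl aside.
- pawl (a joint): angle of the sprung pawl in rad: 0 = in the teeth, 0.19 = paddle fully down on its end stop; its nose slips off a tooth from about 0.13 and is fully clear from 0.17. Springs back when let go (rests a little off 0 with its nose on a tooth's slope). While it is clear the rail sinks by its weight and a light spring, slowed by a damper, at about 60 to 100 mm/s.
- handle_center (a point): centre of the black crossbar on top of the rail, moves with it: 60 mm long along the stand's y, 14 mm wide (the grip width, along the stand's x), 16 mm high. Grip it from above; the top of the column is 30 mm below its lower edge when the rail is at 0.
- handle: the black crossbar; origin at its centre
- paddle_top (a point): centre of the upper face of the red release paddle, 32 mm (stand's x) by 34 mm, 8 mm thick, on a lever that pivots 90 mm nearer to the column (stand x 0, y 19.5 mm, z 75 mm). Pressed straight down it moves 12 to 15 mm to clear the teeth and 17 mm to its end stop, against 1 to 5 N before the end stop.
- paddle: the red paddle; origin at the centre of its upper face
- pad_face (a point): centre of the underside of the round rubber pad (32 mm across) on the yellow arm, 75 mm from the rail towards the stand's -x; rail + 2 mm above the bed, so the five teeth leave gaps of 6, 18, 30, 42 and 54 mm. The arm is 22 mm wide, ends at stand x = -91 mm, its top 68 mm above the pad's underside.
- pad: the pad and its stem; origin at the centre of the pad's underside
- top_stop: black rubber block (10 x 30 x 22 mm) on the column in front of the rail, above the yellow arm: the arm comes up against its underside when the rail reaches 0.0535, 1.5 mm above the top tooth; origin at the centre of its underside
- tube_center (a point): centre of the box section (tube): 180 mm long (its x), 40 mm wide (its y, the grip width), 46 mm high; rusty brown, row of round holes on top, 0.35 to 0.7 kg. Starts on the bed, 55 to 105 mm short of the stop and a little askew; its x points towards the stop. Sliding it takes 2 to 7 N.
- tube: the tube; origin at the centre of its underside, axes as tube_center
- hammer: bystander: hammer with wooden handle, 280 mm long, lying on the bench
- flap_disc: bystander: red-brown flap disc, 116 mm across, 14 mm high
- pulley: bystander: cast aluminium pulley, 120 mm across, 42 mm high
- drill_case: bystander: open blue drill-bit case, 100 x 150 x 45 mm
There are look-alikes about, which are no part of the job. What is meant by the tube is not pink or turquoise, and is the larger of those in its own colour.

How it is judged:
By the outcome, as a careful person would: the job done as asked, in the order asked, and still so for the second after the job is handed in, with the robot touching nothing.
It also fails if it takes over 69 s, if anything falls off the work surface, if the arm or the gripper's body presses on something with over 40 N, if the wrist force passes 120 N, or if a joint passes its speed limit or range.

## Working session

There is one attempt and no reset: what is moved stays moved. The work goes in short steps, Python scripts to look and compute and a tool call to move; the robot and the scene stay as the last step left them, time stands still between calls to the robot, and variables do not carry over. Pictures are saved under pics/ and viewed, and the job is handed in when it is done.

Besides the shell and the picture viewer there is one more tool, called after "Request:" as name(argument=value, ...) on one line, values as JSON. play_rows: Moves the arm, as the interface text tells. Its arguments: {"type":"object","properties":{"motion":{"type":"array"},"grip":{"type":"number"},"grip_force":{"type":"number"}},"required":["motion"]}

```bash
mkdir -p pics; ls; python3 - <<'E'
from cell import telemetry, imaging, finder, arm
import cv2
s=telemetry.state();print(s)
print([a for a in dir(arm) if a[0]!='_'], arm.tcp_to_tips)
for n in ("scene","side","wrist"):
    p,d=imaging.snapshot(n); cv2.imwrite(f"pics/{n}0.png",p)
    import numpy as np; np.save(f"pics/{n}0_d.npy",d)
    print(n,imaging.calibration(n))
E
```

```text
pics
{'t': 0.0, 'q': array([-1.43149930e+00,  5.28449023e-01,  1.43387925e+00,  6.21006122e-06,
        1.18136294e+00, -1.78482370e-01]), 'qd': array([ 1.43628994e-04, -1.45691895e-03, -9.80026013e-05, -1.64168376e-03,
       -6.96055290e-07, -1.00082680e-03]), 'effort': array([-6.36922869e-04, -4.42353272e+01, -1.78022772e+01, -3.55334741e-04,
        8.43287475e-03, -2.09559389e-06]), 'tool_pos': array([ 0.19523098, -0.59301453,  0.23835144]), 'orientation': array([ 9.87403210e-01,  1.58220734e-01,  2.34276057e-05, -1.04902095e-03]), 'contact_force': array([ 0.5580744 ,  0.05193653, -0.38601455]), 'wrist_torque': array([ 0.01708939, -0.00575422, -0.023825  ]), 'gripper_width': 0.08546279612223161}
['MotionError', 'tcp_to_tips'] 0.008
scene {'camera_matrix': array([[430.25045358,   0.        , 321.94709644],
       [  0.        , 430.25045358, 197.96207875],
       [  0.        ,   0.        ,   1.        ]]), 'D': array([-0.09622287,  0.        ,  0.        ,  0.        ,  0.        ]), 'origin': array([ 1.05122572, -0.34001647,  0.9770094 ]), 'attitude': array([ 0.84222665,  0.42
[... 329 characters left out ...]
395, 0.93844224]), 'attitude': array([-0.26099214,  0.88273363, -0.37527197,  0.10879056])}
wrist {'camera_matrix': array([[340.97637775,   0.        , 320.21822797],
       [  0.        , 340.97637775, 198.35941414],
       [  0.        ,   0.        ,   1.        ]]), 'D': array([0.00201446, 0.        , 0.        , 0.        , 0.        ]), 'T_tool_cam': array([[ 4.47205723e-04, -9.54587313e-01, -2.97930970e-01,
         7.59784850e-02],
       [ 9.99999858e-01,  5.13100481e-04, -1.42964491e-04,
        -1.05327959e-03],
       [ 2.89340614e-04, -2.97930864e-01,  9.54587407e-01,
        -1.34041438e-01],
       [ 0.00000000e+00,  0.00000000e+00,  0.00000000e+00,
         1.00000000e+00]])}
```

View pics/scene0.png

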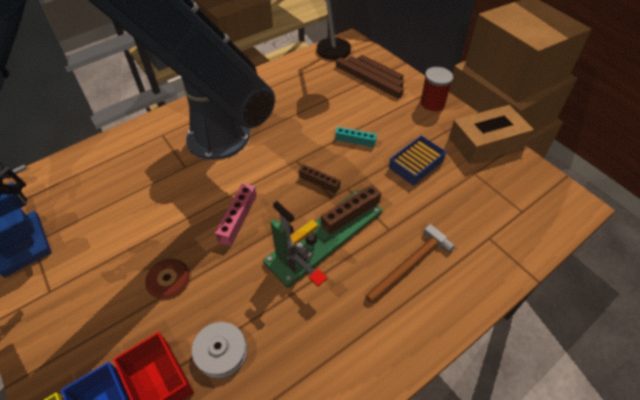

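View pics/side0.png

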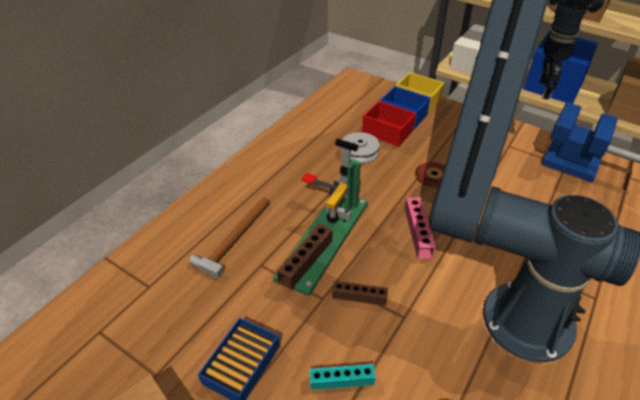

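View pics/wrist0.png

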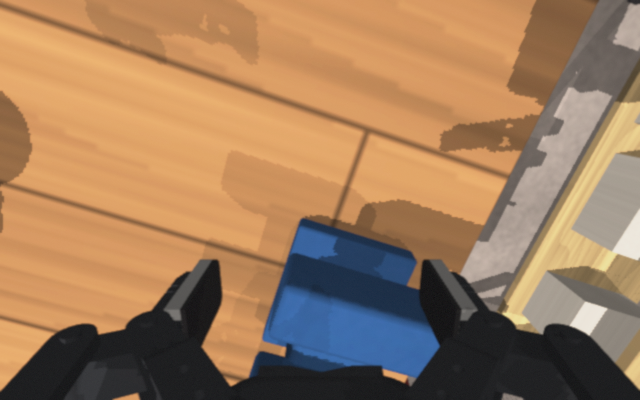

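```bash
cat > h.py <<'E'
import numpy as np, cv2
from scipy.spatial.transform import Rotation as R
from cell import telemetry, imaging, finder, arm
def pose(n,s=None):
    c=imaging.calibration(n)
    if n=="wrist":
        s=s or telemetry.state()
        T=np.eye(4);T[:3,:3]=R.from_quat(s['orientation']).as_matrix();T[:3,3]=s['tool_pos']
        T=T@c['T_tool_cam']; return c['camera_matrix'],c['D'],T[:3,:3],T[:3,3]
    return c['camera_matrix'],c['D'],R.from_quat(c['attitude']).as_matrix(),np.array(c['origin'])
def rays(n,px,s=None):
    K,D,Rm,o=pose(n,s)
    u=cv2.undistortPoints(np.array(px,float).reshape(-1,1,2),K,D).reshape(-1,2)
    return np.c_[u,np.ones(len(u))]@Rm.T,o
def cloud(n,d,s=None):
    yy,xx=np.mgrid[:400,:640]
    r,o=rays(n,np.c_[xx.ravel(),yy.ravel()],s)
    return (r*d.reshape(-1,1)+o).reshape(400,640,3)
def tri(obs,s=None):
    A=np.zeros((3,3));b=np.zeros(3)
    for n,px in obs:
        r,o=rays(n,[px],s);r=r[0]/np.linalg.norm(r[0]);P=np.eye(3)-np.outer(r,r);A+=P;b+=P@o
    return np.linalg.solve(A,b)
def atz(n,px,z,s=None):
    r,o=rays(n,[px],s); return o+r[0]*(z-o[2])/r[0][2]
E
python3 - <<'E'
from h import *
for n in ("scene","side"):
    d=np.load(f"pics/{n}0_d.npy");p=cv2.imread(f"pics/{n}0.png");C=cloud(n,d)
    hsv=cv2.cvtColor(p,cv2.COLOR_BGR2HSV)
    g=(hsv[...,0]>50)&(hsv[...,0]<82)&(hsv[...,1]>90)&(d>0)&(C[...,2]<.03)&(C[...,2]>.01)
    pts=C[g];print(n,len(pts),np.median(pts[:,2]))
    print(cv2.minAreaRect(pts[:,:2].astype(np.float32)*1000))
    pp=np.percentile(C[300:320,500:520,2] if n=='scene' else C[330:340,100:110,2],50);print("bench",pp)
imaging.snapshot("scene");imaging.snapshot("side")
obs={}
for t in ("handle_center","paddle_top","pad_face","tube_center","tube","stand","top_stop"):
    for n in ("scene","side"):
        l=finder.pinpoint(n,t)
        print(t,n,[(np.round(x['pixel'],1),round(x['confidence'],2)) for x in l[:3]])
        if l: obs.setdefault(t,[]).append((n,l[0]['pixel']))
for t,o in obs.items():
    if len(o)==2: print(t,np.round(tri(o),4))
print(telemetry.state()['t'])
E
```

```text
scene 1387 0.019685170879804925
((473.9200439453125, 145.64527893066406), (223.90283203125, 585.161865234375), 30.584644317626953)
bench -0.005163699464568072
side 1544 0.019670491012814872
((336.32574462890625, 6.56988525390625), (591.28076171875, 479.06707763671875), 63.43351364135742)
bench -0.00019027993278658561
handle_center scene [(array([282.1, 211.7]), 0.74), (array([309.7, 243.7]), 0.55)]
handle_center side [(array([348.2, 143.6]), 0.74)]
paddle_top scene [(array([318.9, 273.3]), 0.53)]
paddle_top side [(array([343.1, 211.2]), 0.73), (array([311.7, 174.3]), 0.4)]
pad_face scene [(array([310.4, 239.4]), 0.65), (array([350. , 212.3]), 0.4)]
pad_face side [(array([332.6, 219.1]), 0.45)]
tube_center scene [(array([350.1, 209.9]), 0.88), (array([235.5, 209.9]), 0.78), (array([318.8, 178.7]), 0.75)]
tube_center side [(array([356.9, 293. ]), 0.97), (array([306.4, 254.2]), 0.83), (array([344.6, 377.1]), 0.76)]
tube scene [(array([345.9, 213.4]), 0.98), (array([320.3, 179.2]), 0.9), (array([351.7, 142.7]), 0.71)]
tube side [(array([417.2, 235.6]), 0.89), (array([306.9, 264.1]), 0.83), (array([355.7, 297.4]), 0.78)]
stand scene [(array([293. , 265.1]), 0.94)]
stand side [(array([345.7, 207.3]), 0.78)]
top_stop scene [(array([288.5, 229.3]), 0.59), (array([405.2, 267.7]), 0.32)]
top_stop side [(array([344.9, 208. ]), 0.72), (array([347.5, 171.2]), 0.56)]
handle_center [ 0.5437 -0.0801  0.2296]
paddle_top [ 0.5761 -0.0509 -0.0073]
pad_face [ 0.5346 -0.0015  0.0364]
tube_center [ 0.4278  0.1537 -0.0446]
tube [0.4148 0.0554 0.0711]
stand [ 0.5492 -0.0778  0.0071]
top_stop [ 0.5048 -0.0343  0.0708]
0.95
```

```bash
python3 -c "
import cv2
p=cv2.imread('pics/scene0.png')[120:300,220:400];q=cv2.imread('pics/side0.png')[120:300,250:430]
import numpy as np
cv2.imwrite('pics/crop0.png',cv2.resize(np.hstack([p,q]),(800,400),interpolation=cv2.INTER_CUBIC))"
```

```text
(no output)
```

View pics/crop0.png

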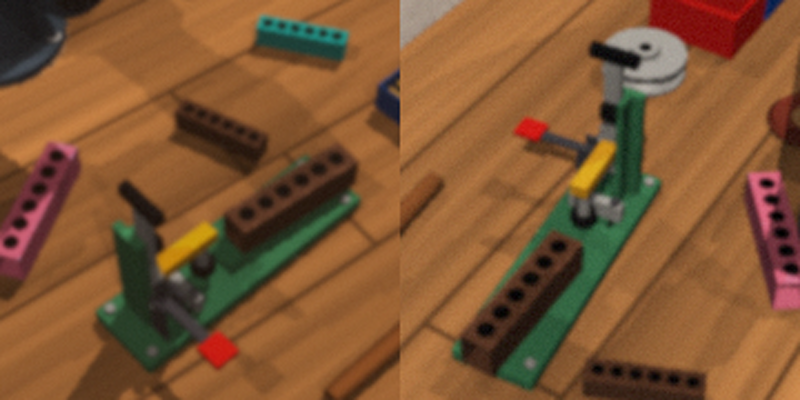

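```bash
python3 - <<'E'
from h import *
def rect(pts,name):
    r=cv2.minAreaRect((pts[:,:2]*1000).astype(np.float32));print(name,len(pts),r); return r
allb=[];
for n in ("scene","side"):
    d=np.load(f"pics/{n}0_d.npy");p=cv2.imread(f"pics/{n}0.png");C=cloud(n,d)
    hsv=cv2.cvtColor(p,cv2.COLOR_BGR2HSV)
    roi=(np.hypot(C[...,0]-.47,C[...,1]-.02)<.24)&(d>0)
    g=(hsv[...,0]>50)&(hsv[...,0]<82)&(hsv[...,1]>90)&roi&(C[...,2]<.026)&(C[...,2]>.012)
    k=cv2.morphologyEx(g.astype(np.uint8),cv2.MORPH_OPEN,np.ones((2,2)))>0
    rect(C[k],n+" bed")
    allb.append(C[k])
    z=C[...,2]
    br=(z>.055)&(z<.075)&roi
    # tube top: brown
    b=br&((hsv[...,0]<15)|(hsv[...,0]>170))
    nn,l,st,ce=cv2.connectedComponentsWithStats(b.astype(np.uint8))
    i=1+np.argmax(st[1:,4]);pts=C[l==i];pts=pts[pts[:,2]>.060];r=rect(pts,n+" tubetop");print(np.median(pts[:,2]))
    hd=(z>.18)&roi; rect(C[hd],n+" high");print(C[hd].mean(0),C[hd][:,2].max())
    red=((hsv[...,0]<8)|(hsv[...,0]>172))&(hsv[...,1]>180)&roi&(z>.03)
    print("paddle",C[red].mean(0),len(C[red]), np.median(C[red],0))
    ye=(hsv[...,0]>18)&(hsv[...,0]<30)&(hsv[...,1]>180)&(hsv[...,2]>120)&roi&(z>.05)
    rect(C[ye],n+" yellow");print(C[ye].mean(0),np.percentile(C[ye][:,2],[50,90,98]))
A=np.vstack(allb);r=rect(A,"both");print(cv2.boxPoints(r))
E
```

```text
scene bed 1228 ((703.9373779296875, -145.67486572265625), (268.72283935546875, 749.1993408203125), 41.03683853149414)
scene tubetop 820 ((519.357177734375, 143.54127502441406), (44.16036605834961, 182.97491455078125), 0.846062958240509)
0.06610772788395863
scene high 6808 ((371.5152587890625, -72.97340393066406), (189.38034057617188, 367.08349609375), 63.22658920288086)
[ 0.28368958 -0.04827324  0.41862108] 0.6223043667506191
paddle [ 0.65206817 -0.0656539   0.08118615] 182 [ 0.65340839 -0.0652511   0.0815209 ]
scene yellow 240 ((538.2926025390625, -24.58230972290039), (23.321176528930664, 76.23641967773438), 4.542137145996094)
[ 0.54024844 -0.02410533  0.10506011] [0.10527139 0.10767334 0.10887716]
side bed 1490 ((375.3231506347656, 357.0918884277344), (203.59524536132812, 971.5221557617188), 26.44790267944336)
side tubetop 902 ((520.755126953125, 144.80738830566406), (42.50749969482422, 181.067138671875), 0.05143427476286888)
0.06582609086904018
side high 3777 ((369.6919250488281, -68.06871032714844), (185.4006805419922, 373.2537841796875), 63.613643646240234)
[ 0.2748598  -0.01544973  0.44442993] 0.6334412363770705
paddle [ 0.60947079 -0.0428426   0.07585453] 134 [ 0.64845507 -0.06016712  0.08077116]
side yellow 230 ((540.5596923828125, -27.382381439208984), (44.01625442504883, 88.34151458740234), 25.368852615356445)
[ 0.53751917 -0.021577    0.10421804] [0.10506906 0.10761078 0.10870105]
both 2718 ((467.3192138671875, 123.0689697265625), (272.7945861816406, 1465.320068359375), 41.03683853149414)
[[-116.58723   586.1545  ]
 [ 845.4601   -519.1182  ]
 [1051.2257   -340.01654 ]
 [  89.178345  765.25616 ]]
```

```bash
python3 - <<'E'
from h import *
def rect(pts,name):
    r=cv2.minAreaRect((pts[:,:2]*1000).astype(np.float32));print(name,len(pts),np.round(r[0],1),np.round(r[1],1),round(r[2],2)); return r
allb=[];
for n in ("scene","side"):
    d=np.load(f"pics/{n}0_d.npy");p=cv2.imread(f"pics/{n}0.png");C=cloud(n,d)
    hsv=cv2.cvtColor(p,cv2.COLOR_BGR2HSV);z=C[...,2]
    roi=(abs(C[...,0]-.52)<.15)&(abs(C[...,1]-.05)<.24)&(d>0)
    g=(hsv[...,0]>50)&(hsv[...,0]<82)&(hsv[...,1]>90)&roi&(z<.024)&(z>.016)
    nn,l,st,ce=cv2.connectedComponentsWithStats(g.astype(np.uint8),connectivity=8)
    k=np.isin(l,[i for i in range(1,nn) if st[i,4]>30])
    rect(C[k],n+" bed"); allb.append(C[k])
    m=(z>.215)&(z<.25)&roi&(abs(C[...,1]+.08)<.06)&(abs(C[...,0]-.54)<.06)
    rect(C[m],"handle");print(C[m].mean(0),np.percentile(C[m][:,2],[5,50,95]))
    red=((hsv[...,0]<8)|(hsv[...,0]>172))&(hsv[...,1]>160)&roi&(z>.06)&(z<.1)
    rect(C[red],"paddle");print(C[red].mean(0))
    ye=(hsv[...,0]>18)&(hsv[...,0]<30)&(hsv[...,1]>180)&roi&(z>.1)&(z<.112)
    rect(C[ye],"yellow")
    cg=(hsv[...,0]>45)&(hsv[...,0]<85)&(hsv[...,1]>60)&roi&(z>.165)&(z<.182)
    if cg.sum()>5: rect(C[cg],"coltop");print(C[cg].mean(0))
A=np.vstack(allb);r=rect(A,"both");print(np.round(cv2.boxPoints(r),1))
E
```

```text
scene bed 1232 [534.6  44.7] [ 96.7 343.1] 6.15
handle 193 [545.1 -77.5] [59.6 14.2] 4.83
[ 0.5481478  -0.07817955  0.23351813] [0.22389912 0.23554173 0.2381267 ]
paddle 177 [650.7 -66.3] [38.6 32.2] 4.89
[ 0.65340126 -0.06546935  0.08136936]
yellow 234 [538.3 -24.8] [23.3 75.8] 4.54
coltop 97 [536.3 -87.7] [41.3 14.5] 7.05
[ 0.53779602 -0.08971621  0.17357712]
side bed 1367 [529.4  51.4] [ 98.4 346.7] 6.49
handle 191 [544.5 -75.4] [59.1 18.2] 6.44
[ 0.54301274 -0.07216111  0.23127471] [0.21945698 0.23349451 0.23824577]
paddle 121 [571.3  53.7] [ 72.6 319.7] 28.26
[ 0.63746136 -0.03788583  0.07974706]
yellow 205 [539.8 -27.1] [23.5 87.9] 6.56
coltop 85 [522.6 -79.4] [26.8 35.8] 15.88
[ 0.52493683 -0.07985001  0.17259817]
both 2599 [530.9  48.9] [101.2 352.1] 6.6
[[ 460.4  218. ]
 [ 500.9 -131.8]
 [ 601.4 -120.2]
 [ 560.9  229.6]]
```

Request:
play_rows(motion=[[[0,0,-50],6],[[0,0,-40],6]])

```text
t: 1.2
tool_pos: [0.1949, -0.5916, 0.327]
orientation: [0.999, 0.051, -0.0, -0.005]
contact_force: [-0.2, -1.0, 0.1]
gripper_width: 0.0856
```

```bash
cat >> h.py <<'E'
S0=np.array([.5444,-.0754,0.]); A0=np.radians(-83.8)
def stand(p,o=None,a=None):
    o=S0 if o is None else o;a=A0 if a is None else a
    c,s=np.cos(a),np.sin(a);return np.array([p[0]*c-p[1]*s,p[0]*s+p[1]*c,p[2]])+o
def tostand(w,o=None,a=None):
    o=S0 if o is None else o;a=A0 if a is None else a
    c,s=np.cos(a),np.sin(a);d=np.array(w)-o;return np.array([c*d[0]+s*d[1],-s*d[0]+c*d[1],d[2]])
def show():
    s=telemetry.state();M=R.from_quat(s['orientation']).as_matrix()
    th=np.degrees(np.arctan2(M[1,0],M[0,0]))
    print('t',round(s['t'],2),'tcp',np.round(s['tool_pos'],4),'stand mm',np.round(tostand(s['tool_pos'])*1000,1),'theta',round(th,2),'tilt',np.round(M[:2,2],3),'F',np.round(s['contact_force'],1),'w',round(s['gripper_width'],4))
    return s,M,th
def go(target,theta=None):
    s,M,th=show()
    print('shift tool mm',np.round(M.T@(np.array(target)-s['tool_pos'])*1000,1), 'yaw',None if theta is None else round(th-theta,2))
E
python3 -c "
from h import *
go([.545,-.0765,.33],6.2)"
```

```text
t 1.2 tcp [ 0.1949 -0.5916  0.327 ] stand mm [ 475.5 -403.2  327. ] theta 5.83 tilt [-0.001  0.01 ] F [-0.2 -1.   0.1] w 0.0856
shift tool mm [ 400.6 -476.9    1.7] yaw -0.37
```

Request:
play_rows(motion=[[[40,-47,0],0],[[40,-47,0],0],[[40,-47,0],0],[[40,-47,0],0],[[40,-47,0],0]])

```text
t: 1.82
tool_pos: [0.3728, -0.3396, 0.3322]
orientation: [0.999, 0.046, 0.002, 0.002]
contact_force: [0.5, -0.2, 0.4]
gripper_width: 0.0852
```

Request:
play_rows(motion=[[[40,-47,0],0],[[40,-47,0],0],[[40,-47,0],0],[[40,-47,0],0],[[20,-25,0],0]])

```text
t: 2.45
tool_pos: [0.5352, -0.1054, 0.3333]
orientation: [0.999, 0.047, 0.004, 0.004]
contact_force: [-0.0, 0.2, -0.1]
gripper_width: 0.0851
```

```bash
python3 -c "
from h import *
go([.545,-.0765,.33],6.2)
s=telemetry.state();p,d=imaging.snapshot('wrist');cv2.imwrite('pics/w1.png',p);np.save('pics/w1.npy',d)
C=cloud('wrist',d,s)
m=(d>0)&(C[...,2]>.222)&(C[...,2]<.25);pts=C[m]
print(len(pts),cv2.minAreaRect((pts[:,:2]*1000).astype(np.float32)),np.median(pts[:,2]))
"
```

```text
t 2.45 tcp [ 0.5352 -0.1054  0.3333] stand mm [ 28.8 -12.4 333.3] theta 5.36 tilt [ 0.008 -0.007] F [-0.   0.2 -0.1] w 0.0851
shift tool mm [ 12.4 -27.8   3.2] yaw -0.84
1700 ((544.5439453125, -74.80567169189453), (58.874324798583984, 14.132996559143066), 6.344076633453369) 0.23573509215160815
```

View pics/w1.png

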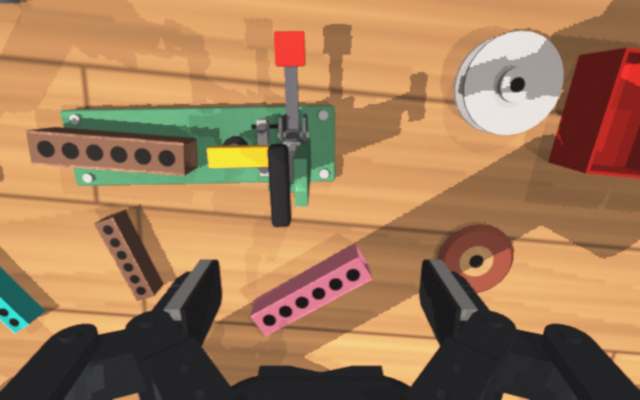

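```bash
python3 - <<'E'
from h import *
s=telemetry.state();d=np.load('pics/w1.npy');p=cv2.imread('pics/w1.png');C=cloud('wrist',d,s);z=C[...,2]
hsv=cv2.cvtColor(p,cv2.COLOR_BGR2HSV);H,S=hsv[...,0],hsv[...,1]
up=(np.mgrid[:400,:640][0]<235)&(d>0)
def rect(m,name):
    nn,l,st,_=cv2.connectedComponentsWithStats(m.astype(np.uint8));k=l==1+np.argmax(st[1:,4])
    if 'bed' in name:k=np.isin(l,[i for i in range(1,nn) if st[i,4]>60])
    pts=C[k];r=cv2.minAreaRect((pts[:,:2]*1000).astype(np.float32));print(name,len(pts),np.round(r[0],1),np.round(r[1],1),round(r[2],2),'z',np.median(pts[:,2]).round(4),'stand',np.round(tostand([r[0][0]/1000,r[0][1]/1000,0])*1000,1))
rect(up&(H>45)&(H<85)&(S>80)&(z<.025)&(z>.014),'bed')
rect(up&((H<15)|(H>170))&(z>.060)&(z<.071)&(C[...,0]<.56)&(C[...,1]>0),'tube')
rect(up&((H<8)|(H>172))&(S>170)&(z>.06)&(z<.1),'paddle')
rect(up&(H>18)&(H<32)&(S>180)&(z>.1)&(z<.115),'yellow')
rect(up&(z>.222)&(z<.25),'handle')
E
```

```text
bed 9261 [532.8  53. ] [ 97.3 345.9] 6.5 z 0.02 stand [-128.9    2.3    0. ]
tube 5250 [521.6 149. ] [ 40.5 182.2] 0.95 z 0.0664 stand [-225.6    1.6    0. ]
paddle 1478 [ 621.8 -455.7] [140.3  74.4] 0.77 z 0.0674 stand [386.4  35.8   0. ]
yellow 1191 [539.8 -13.8] [21.2 64.7] 6.3 z 0.1053 stand [-61.7   2.1   0. ]
handle 1700 [546.2 -71.9] [58.9 14.1] 6.43 z 0.2359 stand [-3.3  2.2  0. ]
```

```bash
sed -i 's/^S0=.*/S0=np.array([.5445,-.0750,0.]); A0=np.radians(-83.6)/' h.py; python3 -c "
from h import *
go([.5445,-.0750,.218],6.4)"
```

```text
t 2.5 tcp [ 0.5367 -0.1028  0.3333] stand mm [ 26.7 -10.8 333.3] theta 5.45 tilt [ 0.01  -0.004] F [2.1 2.5 0.7] w 0.0853
shift tool mm [  9.3 -27.4 115.3] yaw -0.95
```

Request:
play_rows(motion=[[[9,-27,0],-1],[[0,0,30],0],[[0,0,30],0],[[0,0,0],0]], grip=60, grip_force=40)

```text
t: 3.0
tool_pos: [0.5452, -0.0729, 0.273]
orientation: [0.998, 0.059, 0.006, 0.003]
contact_force: [0.6, 0.3, 0.7]
gripper_width: 0.0603
```

```bash
python3 -c "
from h import *
go([.5445,-.0750,.218],6.4)"
```

```text
t 3.0 tcp [ 0.5452 -0.0729  0.273 ] stand mm [ -2.    0.9 273. ] theta 6.73 tilt [ 0.013 -0.005] F [0.6 0.3 0.7] w 0.0603
shift tool mm [-1.6  1.6 55. ] yaw 0.33
```

Request:
play_rows(motion=[[[-2,2,20],0],[[0,0,20],0],[[0,0,15],0],[[0,0,0],0]])

```text
t: 3.5
tool_pos: [0.5473, -0.0777, 0.2215]
orientation: [0.998, 0.058, 0.01, 0.005]
contact_force: [0.3, 0.5, 0.1]
gripper_width: 0.06
```

```bash
python3 -c "
from h import *
go([.5445,-.0750,.218],6.4)
s=telemetry.state();p,d=imaging.snapshot('wrist');cv2.imwrite('pics/w2.png',p)"
```

```text
t 3.5 tcp [ 0.5473 -0.0777  0.2215] stand mm [  3.    2.5 221.5] theta 6.67 tilt [ 0.021 -0.008] F [0.3 0.5 0.1] w 0.06
shift tool mm [-2.5 -3.   3.4] yaw 0.27
```

View pics/w2.png

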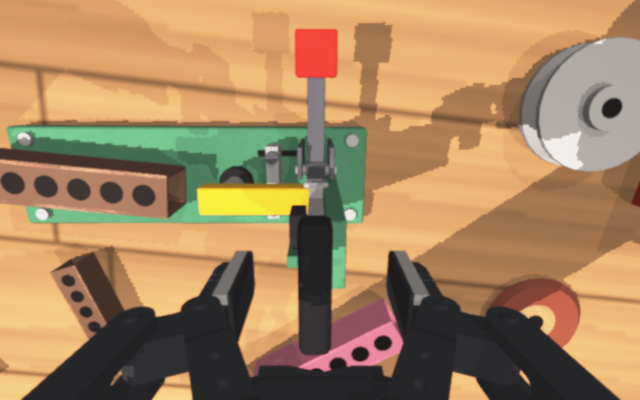

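Request:
play_rows(motion=[[[-3,-2.5,3],0],[[0,0,0],0]])

```text
t: 3.8
tool_pos: [0.5454, -0.076, 0.2205]
orientation: [0.998, 0.058, 0.013, 0.006]
contact_force: [-1.1, 0.1, -0.4]
gripper_width: 0.0602
```

Request:
play_rows(motion=[[[0,0,0],0],[[0,0,0],0],[[0,0,0],0],[[0,0,0],0]], grip=5, grip_force=40)

```text
t: 4.3
tool_pos: [0.5458, -0.0755, 0.2216]
orientation: [0.998, 0.058, 0.013, 0.005]
contact_force: [0.1, -1.1, -0.6]
gripper_width: 0.0134
```

```bash
python3 -c "
from h import *
show()"
```

```text
t 4.3 tcp [ 0.5458 -0.0755  0.2216] stand mm [  0.6   1.2 221.6] theta 6.62 tilt [ 0.027 -0.009] F [ 0.1 -1.1 -0.6] w 0.0134
```

Request:
play_rows(motion=[[[0,0,-3],0],[[0,0,-4],0],[[0,0,-4],0],[[0,0,-4],0]])

```text
t: 4.8
tool_pos: [0.5457, -0.0755, 0.2304]
orientation: [0.998, 0.057, 0.012, 0.004]
contact_force: [5.4, -0.4, -13.0]
gripper_width: 0.0131
```

```bash
python3 -c "
from h import *
show()"
```

```text
t 4.8 tcp [ 0.5457 -0.0755  0.2304] stand mm [  0.6   1.1 230.4] theta 6.55 tilt [ 0.025 -0.007] F [  5.4  -0.4 -13. ] w 0.0131
```

Request:
play_rows(motion=[[[0,0,-4],0],[[0,0,-4],0],[[0,0,-4],0],[[0,0,-4],0],[[0,0,-4],0]])

```text
t: 5.42
tool_pos: [0.5457, -0.0755, 0.2474]
orientation: [0.998, 0.057, 0.011, 0.004]
contact_force: [4.2, -0.6, -13.8]
gripper_width: 0.0135
```

```bash
python3 -c "
from h import *
show()
s=telemetry.state();p,d=imaging.snapshot('side');cv2.imwrite('pics/s3.png',cv2.resize(p[100:260,260:420],(640,640)[:2] if 0 else (600,600),interpolation=cv2.INTER_CUBIC))
C=cloud('side',d);hsv=cv2.cvtColor(p,cv2.COLOR_BGR2HSV)
ye=(hsv[...,0]>18)&(hsv[...,0]<30)&(hsv[...,1]>180)&(abs(C[...,0]-.54)<.05)&(abs(C[...,1]+.02)<.06)&(d>0)
print(np.percentile(C[ye][:,2],[50,80,90,95]))
d0=np.load('pics/side0_d.npy');p=cv2.imread('pics/side0.png');C=cloud('side',d0);hsv=cv2.cvtColor(p,cv2.COLOR_BGR2HSV)
ye=(hsv[...,0]>18)&(hsv[...,0]<30)&(hsv[...,1]>180)&(abs(C[...,0]-.54)<.05)&(abs(C[...,1]+.02)<.06)&(d>0)
print(np.percentile(C[ye][:,2],[50,80,90,95]))
"
```

```text
t 5.42 tcp [ 0.5457 -0.0755  0.2474] stand mm [  0.6   1.1 247.4] theta 6.54 tilt [ 0.023 -0.006] F [  4.2  -0.6 -13.8] w 0.0135
[0.13068776 0.1322186  0.13290654 0.13366451]
[0.10494821 0.10677515 0.10759647 0.10814319]
```

View pics/s3.png

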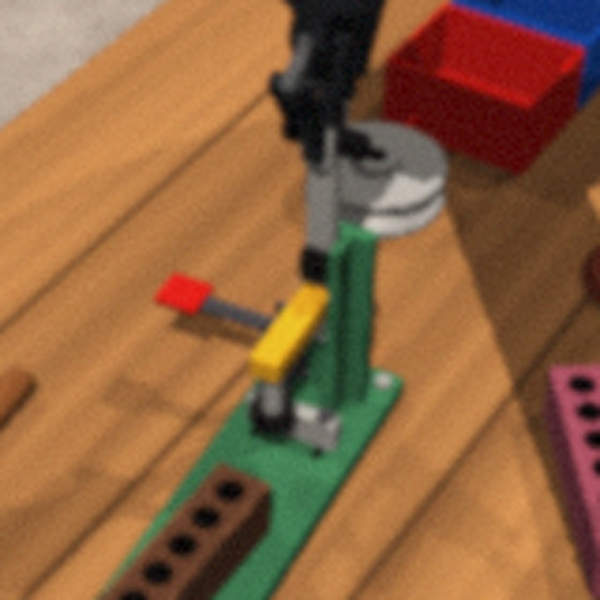

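Request:
play_rows(motion=[[[0,0,-4],0],[[0,0,-4],0],[[0,0,-2],0]])

```text
t: 5.85
tool_pos: [0.5457, -0.0755, 0.2565]
orientation: [0.998, 0.057, 0.012, 0.004]
contact_force: [3.5, -1.1, -9.1]
gripper_width: 0.0127
```

Request:
play_rows(motion=[[[0,0,-1.5],0]])

```text
t: 5.98
tool_pos: [0.5457, -0.0755, 0.2585]
orientation: [0.998, 0.057, 0.012, 0.004]
contact_force: [3.4, -1.3, -9.0]
gripper_width: 0.0129
```

```bash
python3 -c "
from h import *
show()
for n in ('side','scene'):
  p,d=imaging.snapshot(n)
  for P,D in ((p,d),(cv2.imread(f'pics/{n}0.png'),np.load(f'pics/{n}0_d.npy'))):
    C=cloud(n,D);hsv=cv2.cvtColor(P,cv2.COLOR_BGR2HSV)
    ye=(hsv[...,0]>18)&(hsv[...,0]<30)&(hsv[...,1]>180)&(abs(C[...,0]-.54)<.05)&(abs(C[...,1]+.02)<.06)&(D>0)
    print(np.percentile(C[ye][:,2],[50,80,90,95]))
show()
"
```

```text
t 5.97 tcp [ 0.5457 -0.0755  0.2585] stand mm [  0.6   1.2 258.5] theta 6.53 tilt [ 0.025 -0.006] F [ 3.4 -1.3 -9. ] w 0.0129
[0.14199434 0.14350521 0.14419347 0.14480594]
[0.10494821 0.10677515 0.10759647 0.10814319]
[0.14207738 0.14373931 0.14438069 0.14501577]
[0.10506615 0.10656569 0.10762013 0.10820875]
t 6.08 tcp [ 0.5457 -0.0755  0.2587] stand mm [  0.6   1.2 258.7] theta 6.54 tilt [ 0.025 -0.007] F [ 3.7  0.3 -8.5] w 0.0131
```

Request:
play_rows(motion=[[[0,0,1],0],[[0,0,1],0]])

```text
t: 6.32
tool_pos: [0.5458, -0.0755, 0.2577]
orientation: [0.998, 0.057, 0.013, 0.004]
contact_force: [2.1, 0.4, -3.1]
gripper_width: 0.0132
```

Request:
play_rows(motion=[[[0,0,0],0],[[0,0,0],0],[[0,0,0],0]], grip=60)

```text
t: 6.7
tool_pos: [0.5451, -0.0757, 0.2601]
orientation: [0.998, 0.058, 0.012, 0.005]
contact_force: [0.2, -1.0, -0.3]
gripper_width: 0.0601
```

```bash
python3 -c "
from h import *
show()
for n in ('side','scene'):
  p,d=imaging.snapshot(n)
  C=cloud(n,d);hsv=cv2.cvtColor(p,cv2.COLOR_BGR2HSV)
  ye=(hsv[...,0]>18)&(hsv[...,0]<30)&(hsv[...,1]>180)&(abs(C[...,0]-.54)<.05)&(abs(C[...,1]+.02)<.06)&(d>0)
  print(np.percentile(C[ye][:,2],[50,80,90,95]))
"
```

```text
t 6.7 tcp [ 0.5451 -0.0757  0.2601] stand mm [  0.8   0.5 260.1] theta 6.6 tilt [ 0.025 -0.008] F [ 0.2 -1.  -0.3] w 0.0601
[0.14056928 0.14251057 0.14340635 0.14408437]
[0.14103801 0.14274686 0.14354124 0.14439544]
```

Request:
play_rows(motion=[[[0,0,-40],0],[[0,0,-40],0],[[0,0,-5],0]])

```text
t: 7.18
tool_pos: [0.5422, -0.0749, 0.3462]
orientation: [0.998, 0.057, 0.011, 0.004]
contact_force: [0.5, -0.5, -0.5]
gripper_width: 0.0605
```

```bash
python3 -c "
from h import *
go([.5193,.19,.26],91)"
```

```text
t 7.17 tcp [ 0.5422 -0.0749  0.3462] stand mm [ -0.4  -2.3 346.2] theta 6.6 tilt [ 0.022 -0.007] F [ 0.5 -0.5 -0.5] w 0.0605
shift tool mm [   5.9 -266.6   83.7] yaw -84.4
```

Request:
play_rows(motion=[[[2,-54,0],0],[[2,-54,0],0],[[2,-54,0],0],[[2,-54,0],0],[[0,-50,0],0]])

```text
t: 7.8
tool_pos: [0.519, 0.1932, 0.3386]
orientation: [0.999, 0.053, 0.008, 0.005]
contact_force: [0.6, -0.0, -0.5]
gripper_width: 0.0601
```

Request:
play_rows(motion=[[[0,0,0],-10.5],[[0,0,0],-10.5],[[0,0,0],-10.5],[[0,0,0],-10.5],[[0,0,0],-10.5]], grip=70)

```text
t: 8.43
tool_pos: [0.5135, 0.1977, 0.3308]
orientation: [0.867, 0.499, -0.002, 0.005]
contact_force: [-0.4, -0.5, 0.5]
gripper_width: 0.0702
```

Request:
play_rows(motion=[[[0,0,0],-10.5],[[0,0,0],-10.5],[[0,0,0],-8],[[0,0,0],0]])

```text
t: 8.93
tool_pos: [0.5104, 0.197, 0.3249]
orientation: [0.71, 0.704, -0.008, 0.001]
contact_force: [-0.0, 1.0, -0.0]
gripper_width: 0.07
```

```bash
python3 -c "
from h import *
go([.5193,.19,.1],91)
s=telemetry.state();p,d=imaging.snapshot('wrist');cv2.imwrite('pics/w4.png',p)
C=cloud('wrist',d,s);z=C[...,2];hsv=cv2.cvtColor(p,cv2.COLOR_BGR2HSV);H=hsv[...,0]
m=(d>0)&((H<18)|(H>170))&(z>.058)&(z<.075)&(abs(C[...,0]-.52)<.05)
nn,l,st,_=cv2.connectedComponentsWithStats(m.astype(np.uint8));k=l==1+np.argmax(st[1:,4])
pts=C[k];print(cv2.minAreaRect((pts[:,:2]*1000).astype(np.float32)),np.median(pts[:,2]))
"
```

```text
t 8.93 tcp [0.5104 0.197  0.3249] stand mm [-274.2   -3.6  324.9] theta 89.57 tilt [-0.009 -0.013] F [-0.  1. -0.] w 0.07
shift tool mm [ -4.   11.  224.9] yaw -1.43
((520.430419921875, 145.8321075439453), (39.74607467651367, 179.5548095703125), 0.6606837511062622) 0.06559535440790157
```

View pics/w4.png

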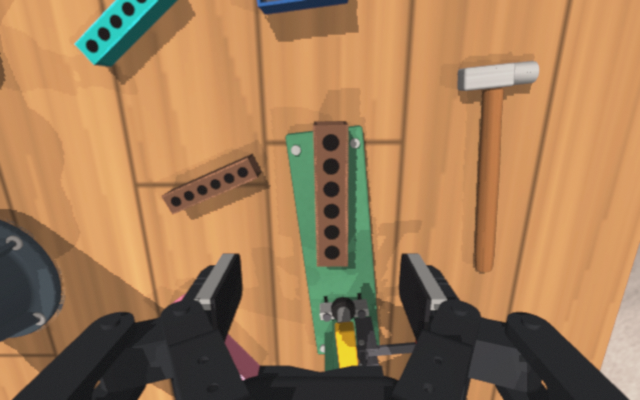

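Request:
play_rows(motion=[[[-7,10,40],-1],[[0,0,45],0],[[0,0,45],0],[[0,0,45],0],[[0,0,0],0]])

```text
t: 9.6
tool_pos: [0.5202, 0.1875, 0.1452]
orientation: [0.708, 0.707, -0.007, 0.002]
contact_force: [0.5, 0.4, 0.6]
gripper_width: 0.07
```

```bash
python3 -c "
from h import *
go([.5200,.188,.044],90.7)"
```

```text
t 9.6 tcp [0.5202 0.1875 0.1452] stand mm [-263.6    5.1  145.2] theta 89.93 tilt [-0.006 -0.013] F [0.5 0.4 0.6] w 0.07
shift tool mm [  1.8   0.4 101.2] yaw -0.77
```

Request:
play_rows(motion=[[[0,0,35],-0.8],[[0,0,35],0],[[2,0,20],0],[[0,0,10],0],[[0,0,0],0]], grip=60)

```text
t: 10.22
tool_pos: [0.5282, 0.1898, 0.0509]
orientation: [0.704, 0.71, 0.0, 0.007]
contact_force: [1.2, 0.2, 0.5]
gripper_width: 0.0601
```

```bash
python3 -c "
from h import *
go([.5200,.188,.044],90.7)
p,d=imaging.snapshot('wrist');cv2.imwrite('pics/w5.png',p)"
```

```text
t 10.22 tcp [0.5282 0.1898 0.0509] stand mm [-265.    13.4   50.9] theta 90.45 tilt [ 0.011 -0.01 ] F [1.2 0.2 0.5] w 0.0601
shift tool mm [-1.7 -8.3  6.9] yaw -0.25
```

View pics/w5.png

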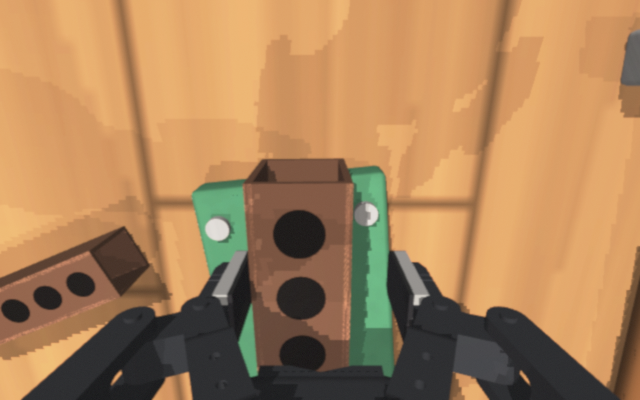

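Request:
play_rows(motion=[[[-1,-8,0],0],[[0,0,0],0],[[0,-1,6],0],[[0,0,0],0]])

```text
t: 10.78
tool_pos: [0.5206, 0.1889, 0.0478]
orientation: [0.704, 0.71, 0.003, 0.009]
contact_force: [-0.2, -0.1, -0.1]
gripper_width: 0.0601
```

```bash
python3 -c "
from h import *
go([.5200,.188,.044],90.7)"
```

```text
t 10.78 tcp [0.5206 0.1889 0.0478] stand mm [-265.     5.6   47.8] theta 90.44 tilt [ 0.017 -0.009] F [-0.2 -0.1 -0.1] w 0.0601
shift tool mm [-0.9 -0.6  3.8] yaw -0.26
```

Request:
play_rows(motion=[[[-1,-0.6,4],0],[[0,0,0],0],[[0,0,0],0]], grip=30, grip_force=25)

```text
t: 11.15
tool_pos: [0.5203, 0.1878, 0.0434]
orientation: [0.704, 0.71, 0.002, 0.009]
contact_force: [-0.4, -0.4, 2.1]
gripper_width: 0.0398
```

```bash
python3 -c "
from h import *
show()"
```

```text
t 11.15 tcp [0.5203 0.1878 0.0434] stand mm [-263.8    5.2   43.4] theta 90.44 tilt [ 0.017 -0.009] F [-0.4 -0.4  2.1] w 0.0398
```

Request:
play_rows(motion=[[[-6,0,0],-2],[[-8,-1,0],-2],[[-10,-2,0],-2]])

```text
t: 11.52
tool_pos: [0.5177, 0.1655, 0.0434]
orientation: [0.666, 0.746, 0.003, 0.008]
contact_force: [-0.2, 2.7, -0.8]
gripper_width: 0.0395
```

```bash
python3 -c "
from h import *
show()"
```

```text
t 11.53 tcp [0.5177 0.1655 0.0434] stand mm [-2.42e+02  2.00e-01  4.34e+01] theta 96.51 tilt [ 0.016 -0.006] F [-0.2  2.7 -0.8] w 0.0395
```

Request:
play_rows(motion=[[[-10,0,0],0],[[-10,0,0],0],[[-10,0,0],0],[[-10,0,0],0]])

```text
t: 12.02
tool_pos: [0.5217, 0.1244, 0.0434]
orientation: [0.666, 0.746, 0.003, 0.007]
contact_force: [-0.5, 2.8, -0.7]
gripper_width: 0.0398
```

```bash
python3 -c "
from h import *
show()
for n in ('scene','side'):
  p,d=imaging.snapshot(n);cv2.imwrite('pics/%s6.png'%n,cv2.resize(p[110:290,230:430],(800,720)[:2] if 0 else (660,594),interpolation=cv2.INTER_CUBIC))"
```

```text
t 12.03 tcp [0.5217 0.1244 0.0434] stand mm [-200.7   -0.4   43.4] theta 96.41 tilt [ 0.014 -0.005] F [-0.5  2.8 -0.7] w 0.0398
```

View pics/scene6.png

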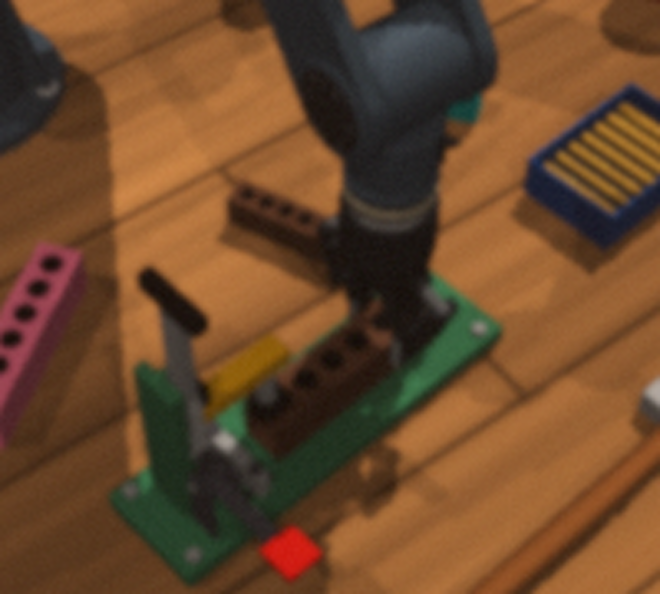

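View pics/side6.png

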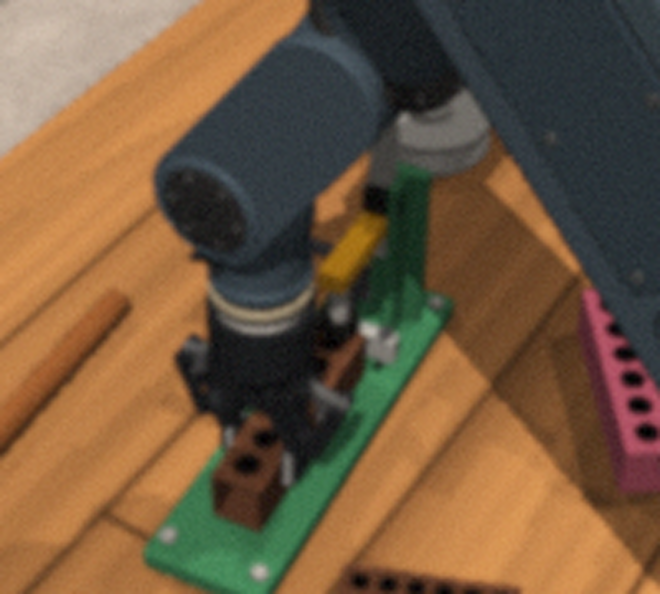

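Request:
play_rows(motion=[[[-5,0,0],0],[[-4,0.3,0],0],[[-3,0,0],0],[[-2,0,0],0]])

```text
t: 12.62
tool_pos: [0.5236, 0.1092, 0.0434]
orientation: [0.667, 0.745, 0.002, 0.007]
contact_force: [0.2, 3.1, -1.0]
gripper_width: 0.0395
```

Request:
play_rows(motion=[[[-2,0,0],0],[[-2,0,0],0]])

```text
t: 12.88
tool_pos: [0.524, 0.1052, 0.0434]
orientation: [0.667, 0.745, 0.002, 0.007]
contact_force: [-0.1, 2.4, -0.8]
gripper_width: 0.0399
```

Request:
play_rows(motion=[[[-2,0,0],0],[[-2,0,0],0]])

```text
t: 13.12
tool_pos: [0.5247, 0.103, 0.0435]
orientation: [0.667, 0.745, 0.004, 0.006]
contact_force: [0.3, 17.2, 0.2]
gripper_width: 0.0393
```

```bash
python3 -c "
from h import *
s,M,t=show();print(s['wrist_torque'])"
```

```text
t 13.12 tcp [0.5247 0.103  0.0435] stand mm [-1.791e+02  1.000e-01  4.350e+01] theta 96.29 tilt [ 0.014 -0.003] F [ 0.3 17.2  0.2] w 0.0393
[ 2.38031272 -0.0579887   0.23731256]
```

Request:
play_rows(motion=[[[-2,0,0],0],[[-2,0,0],0],[[-2,0,0],0],[[-2,0,0],0]])

```text
t: 13.62
tool_pos: [0.5248, 0.1031, 0.0439]
orientation: [0.667, 0.745, 0.008, 0.003]
contact_force: [0.0, 11.9, 0.2]
gripper_width: 0.0399
```

```bash
python3 -c "
from h import *
s,M,t=show();print(s['wrist_torque'])"
```

```text
t 13.62 tcp [0.5248 0.1031 0.0439] stand mm [-179.2    0.3   43.9] theta 96.27 tilt [0.015 0.007] F [ 0.  11.9  0.2] w 0.0399
[1.51499498 0.13642092 0.18492738]
```

Request:
play_rows(motion=[[[0,0,0],0],[[0,0,0],0],[[0,0,0],0]], grip=60)

```text
t: 14.0
tool_pos: [0.5258, 0.1023, 0.0443]
orientation: [0.667, 0.745, 0.008, 0.004]
contact_force: [0.2, 0.6, -0.1]
gripper_width: 0.0602
```

Request:
play_rows(motion=[[[3,0,-25],0],[[5,0,-40],0],[[15,0,-40],0],[[20,0,0],0],[[0,0,0],0]])

```text
t: 14.62
tool_pos: [0.5201, 0.1427, 0.1527]
orientation: [0.668, 0.744, 0.008, 0.005]
contact_force: [0.7, -0.9, 0.1]
gripper_width: 0.0603
```

```bash
python3 -c "
from h import *
show()
s=telemetry.state();p,d=imaging.snapshot('wrist');cv2.imwrite('pics/w7.png',p)
C=cloud('wrist',d,s);z=C[...,2];hsv=cv2.cvtColor(p,cv2.COLOR_BGR2HSV);H=hsv[...,0]
m=(d>0)&((H<18)|(H>170))&(z>.055)&(z<.075)&(abs(C[...,0]-.52)<.05)
nn,l,st,_=cv2.connectedComponentsWithStats(m.astype(np.uint8));k=l==1+np.argmax(st[1:,4])
pts=C[k];r=cv2.minAreaRect((pts[:,:2]*1000).astype(np.float32));print(r,np.median(pts[:,2]),tostand([r[0][0]/1e3,r[0][1]/1e3,0]))
m=(d>0)&(H>45)&(H<85)&(hsv[...,1]>80)&(z>.015)&(z<.025)
pts=C[m];print(cv2.minAreaRect((pts[:,:2]*1000).astype(np.float32)))
"
```

```text
t 14.62 tcp [0.5201 0.1427 0.1527] stand mm [-219.1    0.   152.7] theta 96.17 tilt [0.018 0.005] F [ 0.7 -0.9  0.1] w 0.0603
((527.2047119140625, 79.18226623535156), (39.672698974609375, 144.99627685546875), 6.405667304992676) 0.06555567737781885 [-1.55149277e-01 -9.69870039e-07  0.00000000e+00]
((525.2255859375, 95.95310974121094), (97.80303192138672, 255.1644287109375), 6.397792816162109)
```

View pics/w7.png

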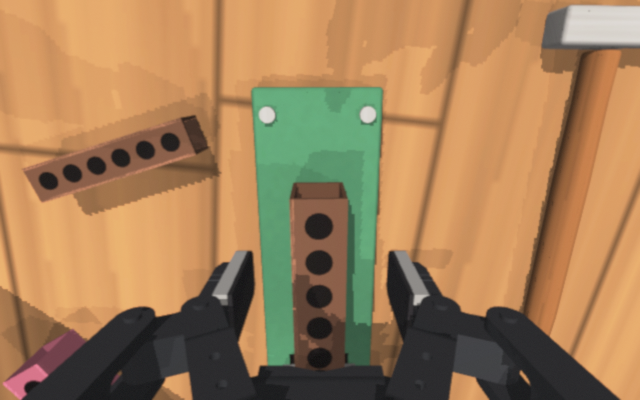

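Request:
play_rows(motion=[[[20,0,0],0],[[20,0,0],0],[[0,0,35],0],[[0,0,35],0],[[0,0,0],0]], grip=30)

```text
t: 15.3
tool_pos: [0.5184, 0.1783, 0.079]
orientation: [0.67, 0.743, 0.006, 0.005]
contact_force: [0.0, 0.1, -0.2]
gripper_width: 0.0299
```

```bash
python3 -c "
from h import *
show();go(stand([-.256,0,.044]),96.4)"
```

```text
t 15.3 tcp [0.5184 0.1783 0.079 ] stand mm [-254.6    2.3   79. ] theta 95.93 tilt [0.016 0.002] F [ 0.   0.1 -0.2] w 0.0299
t 15.3 tcp [0.5184 0.1783 0.079 ] stand mm [-254.6    2.3   79. ] theta 95.93 tilt [0.016 0.002] F [ 0.   0.1 -0.2] w 0.0299
shift tool mm [ 1.3 -2.9 35. ] yaw -0.47
```

Request:
play_rows(motion=[[[2,-3,18],-0.5],[[0,0,18],0],[[0,-2,0],0],[[0,0,0],0]])

```text
t: 15.8
tool_pos: [0.5166, 0.1777, 0.0452]
orientation: [0.667, 0.745, 0.007, 0.007]
contact_force: [-0.1, -1.2, -0.0]
gripper_width: 0.0298
```

```bash
python3 -c "
from h import *
go(stand([-.242,0,.044]),96.4)
p,d=imaging.snapshot('wrist');cv2.imwrite('pics/w8.png',p)"
```

```text
t 15.8 tcp [0.5166 0.1777 0.0452] stand mm [-254.2    0.5   45.2] theta 96.32 tilt [0.02  0.002] F [-0.1 -1.2 -0. ] w 0.0298
shift tool mm [-12.2  -0.5   1.2] yaw -0.08
```

View pics/w8.png

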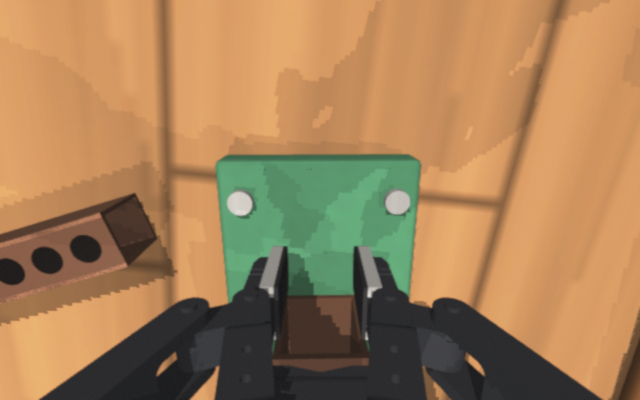

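Request:
play_rows(motion=[[[-5,0,0],0],[[-3,0,0],0],[[-2,0,0],0]])

```text
t: 16.23
tool_pos: [0.5192, 0.1672, 0.0473]
orientation: [0.667, 0.745, 0.009, 0.008]
contact_force: [-0.3, 0.4, -0.7]
gripper_width: 0.0302
```

Request:
play_rows(motion=[[[-2,0,0],0],[[-2,0,0],0]])

```text
t: 16.48
tool_pos: [0.5198, 0.1628, 0.0474]
orientation: [0.667, 0.745, 0.009, 0.008]
contact_force: [-0.1, 0.2, -0.1]
gripper_width: 0.03
```

Request:
play_rows(motion=[[[-1.5,0,0],0],[[-1.5,0,0],0]])

```text
t: 16.73
tool_pos: [0.52, 0.1607, 0.0474]
orientation: [0.667, 0.745, 0.01, 0.008]
contact_force: [-0.6, 10.3, 0.2]
gripper_width: 0.0299
```

Request:
play_rows(motion=[[[-1.5,0,0],0],[[-1.5,0,0],0]])

```text
t: 16.98
tool_pos: [0.52, 0.1608, 0.0474]
orientation: [0.668, 0.744, 0.011, 0.006]
contact_force: [0.2, 6.8, 0.5]
gripper_width: 0.0302
```

Request:
play_rows(motion=[[[-2.5,0,0],0],[[-2.5,0,0],0],[[-2.5,0,0],0]])

```text
t: 17.35
tool_pos: [0.5201, 0.1609, 0.0475]
orientation: [0.669, 0.743, 0.015, 0.003]
contact_force: [-0.1, 11.7, 0.5]
gripper_width: 0.0298
```

Request:
play_rows(motion=[[[4,0,0],0],[[15,0,0],0],[[10,0,-40],0],[[0,0,-50],0],[[0,0,-50],0]])

```text
t: 17.98
tool_pos: [0.5102, 0.1897, 0.1867]
orientation: [0.669, 0.744, 0.011, -0.0]
contact_force: [1.0, 0.3, 0.7]
gripper_width: 0.0301
```

```bash
python3 -c "
from h import *
go(stand([0,.106,.30]),6.4)"
```

```text
t 17.98 tcp [0.5102 0.1897 0.1867] stand mm [-266.9   -4.6  186.7] theta 96.08 tilt [0.014 0.016] F [1.  0.3 0.7] w 0.0301
shift tool mm [-264.6  113.9 -115.3] yaw 89.68
```

Request:
play_rows(motion=[[[0,30,-55],0],[[0,40,-55],0],[[0,40,0],10.5],[[0,0,0],10.5],[[0,0,0],10.5]], grip=0)

```text
t: 18.6
tool_pos: [0.6178, 0.2028, 0.3035]
orientation: [0.849, 0.529, 0.014, -0.001]
contact_force: [-0.6, -0.2, 1.1]
gripper_width: 0.0001
```

Request:
play_rows(motion=[[[0,0,0],10.5],[[0,0,0],10.5],[[0,0,0],10.5],[[0,0,0],10.5],[[0,0,0],10.5]])

```text
t: 19.23
tool_pos: [0.6154, 0.2053, 0.3021]
orientation: [0.996, 0.088, 0.01, -0.006]
contact_force: [-0.4, 0.3, 0.5]
gripper_width: 0.0001
```

```bash
python3 -c "
from h import *
go(stand([0,.106,.20]),6.4)"
```

```text
t 19.23 tcp [0.6154 0.2053 0.3021] stand mm [-270.7  101.7  302.1] theta 10.11 tilt [0.019 0.013] F [-0.4  0.3  0.5] w 0.0001
shift tool mm [-15.3 271.4  99.1] yaw 3.71
```

Request:
play_rows(motion=[[[0,50,0],3.7],[[0,55,0],0],[[0,55,0],0],[[0,55,0],0],[[0,50,0],0]])

```text
t: 19.85
tool_pos: [0.6474, -0.0568, 0.298]
orientation: [0.998, 0.059, 0.008, -0.006]
contact_force: [0.2, -0.1, 0.1]
gripper_width: 0.0001
```

Request:
play_rows(motion=[[[0,0,40],0],[[0,0,40],0],[[0,0,0],0]])

```text
t: 20.23
tool_pos: [0.6495, -0.0602, 0.2165]
orientation: [0.998, 0.055, 0.009, -0.005]
contact_force: [-0.5, 0.8, 0.4]
gripper_width: 0.0
```

```bash
python3 -c "
from h import *
go(stand([0,.106,.20]),6.4)
s=telemetry.state();p,d=imaging.snapshot('wrist');cv2.imwrite('pics/w9.png',p)
C=cloud('wrist',d,s);z=C[...,2];hsv=cv2.cvtColor(p,cv2.COLOR_BGR2HSV);H=hsv[...,0]
m=(d>0)&((H<8)|(H>172))&(hsv[...,1]>150)&(z>.06)&(z<.1)&(abs(C[...,0]-.65)<.05)
pts=C[m];r=cv2.minAreaRect((pts[:,:2]*1000).astype(np.float32));print(len(pts),r,np.median(pts[:,2]),tostand([r[0][0]/1e3,r[0][1]/1e3,0]))
"
```

```text
t 20.23 tcp [ 0.6495 -0.0602  0.2165] stand mm [ -3.  106.  216.5] theta 6.35 tilt [0.017 0.011] F [-0.5  0.8  0.4] w 0.0
shift tool mm [-0.3  3.2 16.5] yaw -0.05
1557 ((652.9500122070312, -62.31889343261719), (34.080997467041016, 31.276870727539062), 7.665754318237305) 0.08147145102097797 [-0.00051327  0.10918769  0.        ]
```

View pics/w9.png

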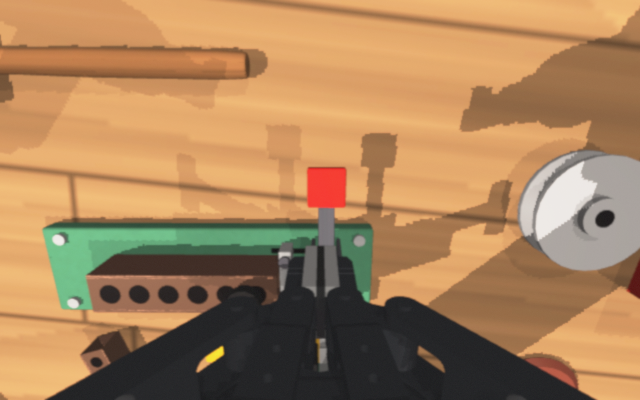

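```bash
python3 -c "
from h import *
go(stand([-.0005,.109,.10]),6.4)"
```

```text
t 20.27 tcp [ 0.651  -0.0604  0.2187] stand mm [ -2.6 107.5 218.7] theta 6.37 tilt [0.022 0.01 ] F [ 0.2 -0.1  0.4] w 0.0002
shift tool mm [ -1.2   3.  118.7] yaw -0.03
```

Request:
play_rows(motion=[[[-1,3,35],0],[[-1,0,35],0],[[0,0,25],0],[[0,0,15],0],[[0,0,0],0]])

```text
t: 20.9
tool_pos: [0.661, -0.0617, 0.1178]
orientation: [0.998, 0.057, 0.021, -0.001]
contact_force: [-0.3, 0.6, 0.6]
gripper_width: -0.0001
```

```bash
python3 -c "
from h import *
go(stand([-.0005,.109,.092]),6.4)"
```

```text
t 20.9 tcp [ 0.661  -0.0617  0.1178] stand mm [ -0.2 117.3 117.8] theta 6.59 tilt [0.042 0.004] F [-0.3  0.6  0.6] w -0.0001
shift tool mm [-9.3 -0.4 25.4] yaw 0.19
```

Request:
play_rows(motion=[[[-9,0,8],0],[[-1,0,6],0],[[0,0,0],0]])

```text
t: 21.28
tool_pos: [0.6529, -0.0632, 0.1059]
orientation: [0.998, 0.058, 0.024, 0.0]
contact_force: [0.4, 0.3, 0.0]
gripper_width: -0.0003
```

```bash
python3 -c "
from h import *
go(stand([-.0005,.109,.092]),6.4)"
```

```text
t 21.27 tcp [ 0.6529 -0.0632  0.1059] stand mm [  0.3 109.  105.9] theta 6.61 tilt [0.048 0.003] F [0.4 0.3 0. ] w -0.0003
shift tool mm [-0.7 -0.9 13.9] yaw 0.21
```

Request:
play_rows(motion=[[[-0.5,-0.5,6],0],[[-0.5,0,4],0],[[0,0,0],0]])

```text
t: 21.65
tool_pos: [0.6528, -0.063, 0.0957]
orientation: [0.998, 0.058, 0.024, 0.0]
contact_force: [-0.9, -0.5, -0.2]
gripper_width: -0.0002
```

```bash
python3 -c "
from h import *
go(stand([-.0005,.109,.090]),6.4)
p,d=imaging.snapshot('side');cv2.imwrite('pics/s10.png',cv2.resize(p[100:260,260:420],(600,600),interpolation=cv2.INTER_CUBIC))"
```

```text
t 21.65 tcp [ 0.6528 -0.063   0.0957] stand mm [1.000e-01 1.089e+02 9.570e+01] theta 6.6 tilt [0.049 0.002] F [-0.9 -0.5 -0.2] w -0.0002
shift tool mm [-0.2 -0.6  5.7] yaw 0.2
```

View pics/s10.png

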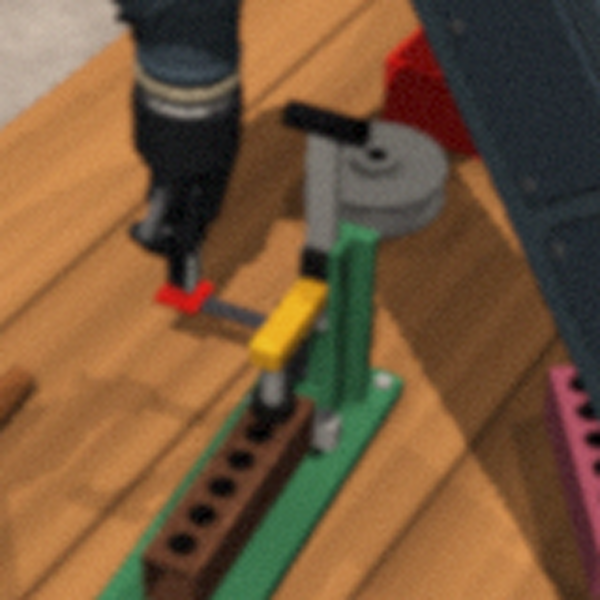

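Request:
play_rows(motion=[[[0,-0.3,3],0],[[0,0,3],0],[[0,0,2],0]])

```text
t: 22.08
tool_pos: [0.6536, -0.0627, 0.0881]
orientation: [0.998, 0.058, 0.025, 0.0]
contact_force: [-0.4, 1.1, 3.1]
gripper_width: 0.0
```

Request:
play_rows(motion=[[[-0.2,0,3],0],[[-0.2,0,3],0]])

```text
t: 22.32
tool_pos: [0.6537, -0.0627, 0.0824]
orientation: [0.998, 0.058, 0.025, 0.001]
contact_force: [-0.7, 0.4, 2.2]
gripper_width: -0.0004
```

Request:
play_rows(motion=[[[-0.2,0,3],0],[[-0.2,0,2],0]])

```text
t: 22.58
tool_pos: [0.6535, -0.0627, 0.0766]
orientation: [0.998, 0.058, 0.025, 0.001]
contact_force: [0.2, 0.4, 2.1]
gripper_width: 0.0001
```

Request:
play_rows(motion=[[[-0.1,0,1.5],0],[[0,0,1],0]])

```text
t: 22.82
tool_pos: [0.6533, -0.0628, 0.0741]
orientation: [0.998, 0.058, 0.025, 0.0]
contact_force: [-2.8, 0.6, 7.1]
gripper_width: 0.0
```

```bash
cat > chk.py <<'E'
from h import *
show()
for n in ('side','scene'):
  p,d=imaging.snapshot(n)
  C=cloud(n,d);hsv=cv2.cvtColor(p,cv2.COLOR_BGR2HSV)
  ye=(hsv[...,0]>18)&(hsv[...,0]<30)&(hsv[...,1]>180)&(abs(C[...,0]-.54)<.05)&(abs(C[...,1]+.02)<.06)&(d>0)
  print(n,'arm top pct',np.percentile(C[ye][:,2],[50,80,90,95]).round(4))
E
python3 chk.py
```

```text
t 22.82 tcp [ 0.6533 -0.0628  0.0741] stand mm [ -0.  109.5  74.1] theta 6.62 tilt [0.05  0.002] F [-2.8  0.6  7.1] w 0.0
side arm top pct [0.133  0.1348 0.1357 0.1364]
scene arm top pct [0.1336 0.1354 0.1359 0.1364]
```

Request:
play_rows(motion=[[[0,0,-0.3],0],[[0,0,0],0],[[0,0,0],0]])

```text
t: 23.3
tool_pos: [0.6533, -0.0628, 0.0748]
orientation: [0.998, 0.058, 0.025, 0.001]
contact_force: [-1.1, -0.2, 1.3]
gripper_width: 0.0001
```

```bash
python3 chk.py
```

```text
t 23.3 tcp [ 0.6533 -0.0628  0.0748] stand mm [ -0.  109.5  74.8] theta 6.62 tilt [0.05  0.002] F [-1.1 -0.2  1.3] w 0.0001
side arm top pct [0.1332 0.1349 0.1355 0.1358]
scene arm top pct [0.1336 0.1346 0.1351 0.1354]
```

Request:
play_rows(motion=[[[0,0,-6],0],[[0,0,-8],0],[[0,0,-10],0],[[0,0,-40],0],[[0,0,-50],0]])

```text
t: 24.02
tool_pos: [0.6449, -0.0625, 0.1879]
orientation: [0.998, 0.058, 0.02, -0.001]
contact_force: [1.8, -0.6, 0.4]
gripper_width: -0.0002
```

Request:
play_rows(motion=[[[0,0,-50],0],[[0,0,-50],0],[[0,0,0],0]])

```text
t: 24.4
tool_pos: [0.6416, -0.0634, 0.2976]
orientation: [0.998, 0.058, 0.025, 0.001]
contact_force: [0.4, -0.3, 0.2]
gripper_width: -0.0
```

```bash
python3 chk.py; python3 - <<'E'
from h import *
s=telemetry.state();p,d=imaging.snapshot('wrist');cv2.imwrite('pics/w11.png',p)
C=cloud('wrist',d,s);z=C[...,2];hsv=cv2.cvtColor(p,cv2.COLOR_BGR2HSV);H=hsv[...,0]
m=(d>0)&((H<18)|(H>170))&(z>.055)&(z<.075)&(abs(C[...,0]-.52)<.05)&(C[...,1]>-.04)
nn,l,st,_=cv2.connectedComponentsWithStats(m.astype(np.uint8));k=l==1+np.argmax(st[1:,4])
pts=C[k];r=cv2.minAreaRect((pts[:,:2]*1000).astype(np.float32));print(r,np.median(pts[:,2]),tostand([r[0][0]/1e3,r[0][1]/1e3,0]))
m=(d>0)&((H<8)|(H>172))&(hsv[...,1]>150)&(z>.06)&(z<.1)&(abs(C[...,0]-.65)<.05)
print('paddle z',np.median(C[m][:,2]))
for n in('scene','side'):
    p,_=imaging.snapshot(n);cv2.imwrite(f'pics/{n}11.png',p)
p=np.hstack([cv2.imread('pics/scene11.png')[110:290,230:410],cv2.imread('pics/side11.png')[110:290,250:430]])
cv2.imwrite('pics/f11.png',cv2.resize(p,(800,400),interpolation=cv2.INTER_CUBIC))
E
```

```text
t 24.4 tcp [ 0.6416 -0.0634  0.2976] stand mm [ -0.7  97.8 297.6] theta 6.61 tilt [0.05  0.001] F [ 0.4 -0.3  0.2] w -0.0
side arm top pct [0.1332 0.1349 0.1358 0.1363]
scene arm top pct [0.1333 0.1352 0.1359 0.1366]
((529.30908203125, 60.8870964050293), (40.84779357910156, 180.1410675048828), 6.471085548400879) 0.06559096277773555 [-1.36733552e-01  5.09425969e-05  0.00000000e+00]
paddle z 0.07511731156985679
```

View pics/f11.png

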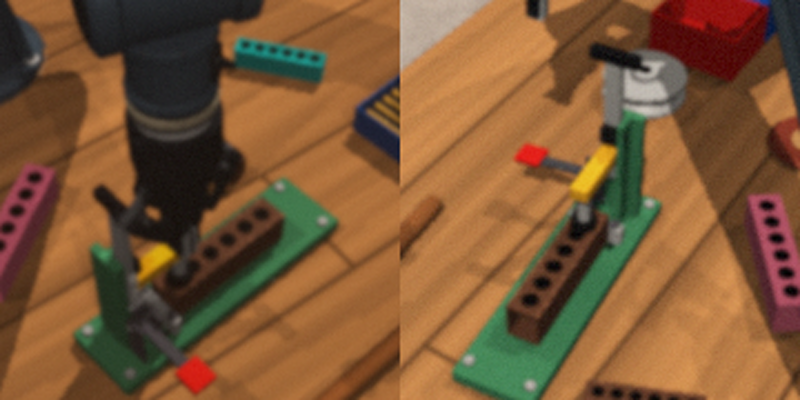

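View pics/w11.png

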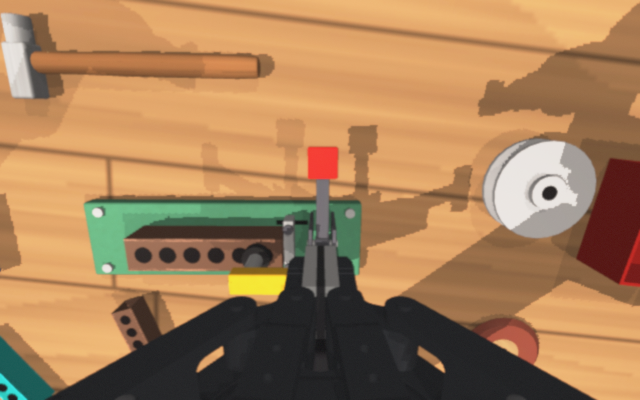

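```bash
python3 -c "
from cell import job_done,telemetry
print(job_done(),telemetry.state()['t'])"
```

```text
the job is handed in; nothing more can be done
the job is handed in; nothing more can be done
```

The tube is clamped in the hold-down and the job is handed in, at about 24.6 s of the 69 s allowed; the hand-in gives no verdict.

**What I did**
- **Rail:** I lifted it from the 0.016 tooth to 0.052. After letting go, the cameras showed it held about 36 mm above where it started.
- **Tube:** I gripped it, squared it to the bed and slid it against the stop, whose face is at about x = -47 mm. Pushing with 12–17 N held it there. I then let go and pushed its rear end with about 12 N, and it did not move.
- **Paddle:** I pressed it about 15 mm until the rail had sunk about 8 mm onto the tube, held it, then backed off clear.

**Last checks**
- **Tube position:** it lies within about 0.1° of the bed's line, within 0.1 mm of its centre line, and flat. The close view shows its end against the stop.
- **Pad:** the rail height stayed the same after I let go of the paddle, and the side picture shows the pad resting on the tube.
- **Bystanders:** nothing I did touched the hammer, flap disc, pulley or drill case. I did not measure their positions again.

**Off nominal**
- The force rose briefly to about 7 N at the bottom of the paddle press. That is above the 1–5 N expected, so the paddle may have just touched its end stop; I backed off at once.
- After release the paddle rests about 6 mm lower than at first. I take this as the pawl's nose resting on a tooth slope, since the rail now sits between two teeth.
- The tool tilted up to about 3° during the job, with no effect that I could see.

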